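# Level the worktop shelf with a spirit level and its levelling foot

### The job

The little oak shelf beside the sink leans because its levelling foot is screwed in too far. Stand the yellow spirit level lengthwise on the middle of the board and press it down firmly so that it beds, let go of it, then turn the black knob of the levelling foot until the bubble rests between the two lines of the vial. Finish still gripping the knob and bearing down firmly on it, with the level standing untouched and the bubble centred, so that I can tighten the lock nut underneath; do not shove the shelf along the worktop or disturb the other things.

Things in the scene. Friction and masses are not known exactly. Their poses are not given: they have to be found in the camera images.
- shelf: light oak shelf, loose on the worktop, 1 kg: board 140 (x) by 380 (y) by 18 mm thick, its top 100 mm up. Origin on the worktop under the board's middle, y along its length. The +y end stands on a gable panel with two rubber buttons (y = +168 mm); the -y end only on the levelling foot (x = 0, y = -145 mm), and starts 3 to 6 mm too low
- shelf_top (a point): middle of the top face of the board
- knob_center (a point): centre of the round black knurled knob on top of the levelling screw, above the board near its -y end: 36 mm diameter, 24 mm tall, axis upright, centre about 30 mm above the board when level, up to 6 mm more when the screw is in too far. 18 to 24 mm free space below it
- knob: the knob; origin at its centre. Knob, screw and foot are one piece standing on the worktop; the board climbs on the thread, so the knob keeps its height while turned. Clockwise seen from above raises the board: 10 mm a full turn, which moves the bubble by about 47 mm. Friction 0.04 N m; stays where it is left; several turns possible
- foot: rubber pad, 34 mm diameter, 11 mm high, at the lower end of the levelling screw, on the worktop right below the knob; origin at its underside. Unaided it carries about 6 to 8 N of the shelf's weight; bearing down on the knob adds to this
- level_center (a point): centre (half-way up) of the yellow spirit level, a straight bar 140 mm long (x), 24 mm wide (y), 36 mm tall (z), about 0.22 kg, standing upright on its aluminium base on the worktop in front of the shelf at the start. Vial with the bubble in the middle of its top side, two black lines 10 mm either side of the middle
- level: the same level; origin at the middle of its underside, x along its length, z up
- bubble (a joint): how far the bubble stands from the middle of the vial along the level's own +x axis (m); it runs to the higher end, about 26 mm for each degree of slope, and is stopped at 20 mm by the vial's end. 14 mm-long bubble: within 3 mm of the middle it lies between the lines. It takes about 1.5 s to settle
- pepper_mill: dark wooden pepper mill, 58 mm diameter, 150 mm tall, left, origin at the middle of its underside; to be left alone
- spice_a: spice jar with dark cap, 41 mm diameter, 105 mm tall, left of the shelf, origin at the middle of its underside; to be left alone
- spice_b: one of two spice jars with green caps, 46 mm diameter, 106 mm tall, left, origin at the middle of its underside; to be left alone
- spice_c: the other spice jar with green cap, 46 mm diameter, 106 mm tall, left, origin at the middle of its underside; to be left alone
- mug: small striped mug 63x87x52 mm, at the far left near the robot, origin at the middle of its underside; to be left alone
- teaspoon: metal teaspoon 139 mm long, lying at the left, origin at the middle of its underside; to be left alone
- low_tin: low tin, 75 mm diameter, 58 mm tall, in front of the sink, origin at the middle of its underside; to be left alone

How it is judged:
By the outcome, as a careful person would: the job done as asked, in the order asked, and still so for the second after the job is handed in, while the arm keeps its last pose, push and grip.
It also fails if it takes over 72 s, if anything falls off the work surface, if the arm or the gripper's body presses on something with over 40 N, if the wrist force passes 120 N, or if a joint passes its speed limit or range.

### The arm

A 7-joint arm with a two-finger parallel gripper is mounted at the origin on a cart in front of the work surface, level with it; the furniture and walls round the work are solid. World frame = base frame: x ahead of the robot, y to its left, z up, the work surface at z = 0. Lengths are in m, angles in rad, forces in N, time in s.
With the tool pointing down it reaches from about 0.425 to 0.95 m from the base axis. Payload 4.7 kg.
Tool frame: the origin (TCP) lies at the very end of the fingers, on their centre line; the grasp point (between the pads) lies env.grip_depth behind it (env.grip_depth is the distance from the TCP to the grasp point, in m); z points along the fingers, y is the line along which they close (so a half turn about z gives the same grasp; the last joint's range is limited). The gripper opens to 87 mm and grips with 3 to 60 N. Pads are 19 mm wide; open, the fingers measure 117 mm over their backs; the gripper's body (75 mm by 190 mm) begins 51 mm behind the grasp point.
Start: joints at [-1.216, 0.469, -0.049, 1.532, 0.024, 1.141, -0.082], TCP at [0.253, 0.626, 0.223] pointing down, gripper open.
Joint ranges: [-2.59, 2.59], [-0.33, 1.99], [-1.39, 1.29], [0.1, 2.45], [-1.04, 4.18], [0.21, 1.99], [-2.66, 2.66]. Speed limits (rad/s): [2.57, 2.57, 3.14, 3.14, 3.14, 3.14, 3.14].

### API

Orientations are given as a 3x3 rotation matrix whose columns are the frame's x, y, z axes.
In Python, from rig import env, optics gives the robot as it stands.
- The arm moves only by the tool play_rows, never from a script. Its argument "rows" is one flat list of numbers, 7 for each row, row after row: the shift along the tool's x, y, z in cm, then the turn, a rotation vector about the tool's x, y, z in rad, then the closure in counts, from 0 (fully open) to 255 (shut). A call has 1 to 20 rows; each row is the pose to reach, as a shift and turn from the pose commanded when the call began, along the tool's axes at that moment; what a row does not reach only later rows make up. A row lasts 1/12 s, in which the tool goes at most 41.7 mm and 7.16 degrees, less where a joint would pass 70% of its speed; a pose out of reach is approached as far as the arm can. A call with a gripper value outside its range is refused whole. The fingers move at their own pace and stop on an object; "squeeze" is the grip in N (left out, the last holds). Time passes only in rows, so rows that repeat a pose let the fingers close. It gives the time, the measured TCP pose, the force, the opening and the grip force at its end, in the units of the state.
- env.get_state(): the state, without advancing time (a new reading comes with each control period).
- optics.get_image(name): name is "scene" or "side" or "wrist"; returns a dict with "frame" (420x560x3 uint8, red, green, blue), "depth" (420x560 float32, m along the optical axis (not along the pixel's ray), 0 where there is no reading), "intrinsics" (3x3 intrinsics, pixels), "world_to_cam" (4x4, takes a point from world to camera coordinates). Camera axes: x right, y up, looking along -z (the intrinsics and any distortion apply to the point x, -y, -z); pixel columns grow to the right and rows downward; lengths in m; the calibration is good to about 2 mm. A picture is of the moment at which its call begins.
- env.sign_off(): hands the job in; it is judged then, once.
Trained networks look in the newest picture that a camera, given by its name, has taken for a name from the list of things; names that differ only in an ending like _2 or _b are one class to them, and where a whole thing is asked for, a point or a joint stands for the part that bears it (a point fixed in the world has none). Each returns a list of dicts, best first, with "confidence" (0 to 1); they miss things now and then, are a little off and sometimes report something else, mostly with a low value. They report only what shows in the picture. A call takes as long as a camera call.
- optics.outline_of(camera, target): "region" (420x560 bool, what is visible of it) and "uv" ([column, row] in pixels, amid what is visible of it).
- optics.place_of(camera, target): "uv" ([column, row] in pixels: a listed point, or the origin of a listed thing).
The state is a dict: "time": time; "joint_positions": joint angles; "joint_vel": joint speeds; "tau": joint torques, N m; "tool_pos": TCP position; "ee_rot": TCP orientation; "force": force on the tool from outside, world axes, zero at the start; "moment": the same for the moment, N m; "gripper_width": finger opening in m; "grip_force": force on a finger pad.
Only numpy, scipy, OpenCV 4.12 (cv2) and the standard library are available. Lean on these libraries where they do the work, as an engineer would, in place of code of your own. Each camera call takes 0.05 s, during which the arm holds its last target. There are 200 camera calls.

## Working session

There is one attempt and no reset: what is moved stays moved. The work goes in short steps, Python scripts to look and compute and a tool call to move; the robot and the scene stay as the last step left them, time stands still between calls to the robot, and variables do not carry over. Pictures are saved under pics/ and viewed, at most 10 in all, crops included, and the job is handed in when it is done.

Besides the shell and the picture viewer there is one more tool, called after "Emit:" by a JSON object that holds its "api" and its "payload". play_rows: Moves the arm, as the interface text tells. Its arguments: {"type":"object","properties":{"rows":{"type":"array","items":{"type":"number"}},"squeeze":{"type":"number"}},"required":["rows"]}

```bash
ls; mkdir -p pics
cat > h.py <<'E'
import numpy as np, cv2
from rig import env, optics
def world(im,uv,d=None):
    K=im["intrinsics"];u,v=uv
    if d is None:
        r,c=int(round(v)),int(round(u)); p=im["depth"][max(r-2,0):r+3,max(c-2,0):c+3]; d=np.median(p[p>0]) if (p>0).any() else 0
    p=np.array([(u-K[0,2])/K[0,0]*d,-(v-K[1,2])/K[1,1]*d,-d,1])
    return (np.linalg.inv(im["world_to_cam"])@p)[:3]
def cloud(im,mask):
    K=im["intrinsics"];d=im["depth"];v,u=np.nonzero(mask&(d>0));z=d[v,u]
    P=np.stack([(u-K[0,2])/K[0,0]*z,-(v-K[1,2])/K[1,1]*z,-z,np.ones_like(z)])
    return (np.linalg.inv(im["world_to_cam"])@P)[:3].T
def save(im,n): cv2.imwrite(f"pics/{n}.png",im["frame"][:,:,::-1])
E
python3 - <<'E'
from h import *
np.set_printoptions(precision=4,suppress=True)
s=env.get_state();print(env.grip_depth,s)
a=[]
for c in("scene","side"):
    im=optics.get_image(c);a.append(im["frame"])
    for t in("shelf_top","knob_center","level_center","bubble","foot"):
        for r in optics.place_of(c,t)[:2]:print(c,t,r["uv"],r["confidence"],world(im,r["uv"]))
    for t in("knob","level","shelf"):
        for r in optics.outline_of(c,t)[:2]:
            P=cloud(im,r["region"]);print(c,t,"cloud",r["confidence"],len(P),np.percentile(P,[2,50,98],axis=0).round(3).tolist() if len(P) else 0)
save({"frame":cv2.resize(np.vstack(a),None,fx=.7,fy=.7)},"a")
E
```

```text
pics
0.0187 {'time': 0.0, 'joint_positions': array([-1.2159,  0.4694, -0.0486,  1.5337,  0.0241,  1.141 , -0.0823]), 'joint_vel': array([ 0.0008, -0.0004,  0.0002, -0.0009,  0.0008,  0.0014,  0.0003]), 'tau': array([ -0.0001, -50.7981,  -0.0803, -23.6144,  -0.0612,   0.0381,
         0.0002]), 'tool_pos': array([0.2525, 0.6254, 0.2215]), 'ee_rot': array([[-0.9273,  0.3744, -0.0007],
       [ 0.3744,  0.9273, -0.0018],
       [-0.0001, -0.0019, -1.    ]]), 'force': array([ 1.1076, -0.8541,  0.7156]), 'moment': array([0.0565, 0.0002, 0.0339]), 'grip_force': 0.0, 'gripper_width': 0.08704996992544528}
scene shelf_top [301.3, 182.1] 0.59 [0.6056 0.2222 0.0974]
scene knob_center [329.9, 205.8] 0.44 [0.6165 0.0728 0.1401]
scene level_center [251.8, 234.2] 0.8 [0.3933 0.1556 0.0321]Traceback (most recent call last):
  File "<stdin>", line 8, in <module>
ValueError: it knows: foot, knob, knob_center, level, level_center, low_tin, mug, pepper_mill, shelf, shelf_top, spice, teaspoon
```

Run:
```python
from h import *
np.set_printoptions(precision=4,suppress=True)
a=[]
for c in("scene","side"):
    im=optics.get_image(c);a.append(im["frame"]);print(c,np.linalg.inv(im["world_to_cam"])[:3,3])
    for t in("shelf_top","knob_center","level_center","foot"):
        for r in optics.place_of(c,t)[:2]:print(c,t,r["uv"],r["confidence"],world(im,r["uv"]))
    for t in("knob","level","shelf"):
        for r in optics.outline_of(c,t)[:2]:
            P=cloud(im,r["region"])
            if len(P)<20: continue
            print(c,t,"cloud",r["confidence"],len(P),np.percentile(P,[2,50,98],axis=0).round(3).tolist())
            zt=np.percentile(P[:,2],97)
            if t=="shelf": T=P[(P[:,2]>.08)&(P[:,2]<.107)]
            else: T=P[P[:,2]>zt-.008]
            (cx,cy),(w,h),ang=cv2.minAreaRect(T[:,:2].astype(np.float32)*1000)
            print("  top rect",cx,cy,w,h,ang,"z",np.median(T[:,2]))
            if t=="shelf":
                A=np.c_[T[:,:2]-[cx/1000,cy/1000],np.ones(len(T))];print("  plane",np.linalg.lstsq(A,T[:,2],rcond=None)[0])
save({"frame":cv2.resize(np.vstack(a),None,fx=.7,fy=.7)},"a")
```

```text
scene [-0.0067 -0.7054  1.4338]
scene shelf_top [300.4, 181.4] 0.59 [0.6046 0.2263 0.0971]
scene knob_center [331.5, 208.7] 0.46 [0.6163 0.0628 0.1375]
scene level cloud 0.75 474 [[0.337, 0.141, -0.002], [0.405, 0.158, 0.028], [0.475, 0.187, 0.04]]
  top rect 404.8821716308594 161.5441131591797 139.28372192382812 26.573871612548828 9.710013389587402 z 0.03531868321740139
scene shelf cloud 0.59 4383 [[0.52, 0.033, 0.039], [0.602, 0.204, 0.096], [0.686, 0.396, 0.137]]
  top rect 605.7059936523438 219.0355682373047 147.0041046142578 387.780517578125 8.514248847961426 z 0.09625409066668555
  plane [0.0038 0.0162 0.0962]
side [-0.1164 -1.3238  0.8703]
side shelf_top [254.6, 193.1] 0.69 [0.5452 0.5247 0.0069]
side shelf_top [299.3, 195.0] 0.66 [0.6204 0.2422 0.0963]
side knob_center [322.6, 203.4] 0.56 [0.6245 0.065  0.1351]
side level_center [323.5, 236.0] 0.74 [0.6328 0.0704 0.0039]
side level_center [258.2, 235.3] 0.62 [0.419  0.1561 0.0156]
side foot [321.6, 235.9] 0.37 [0.6247 0.0694 0.0068]
side knob cloud 0.61 77 [[0.61, 0.055, 0.109], [0.624, 0.066, 0.136], [0.655, 0.134, 0.144]]
  top rect 625.1676635742188 72.84515380859375 34.258079528808594 29.85000991821289 78.69146728515625 z 0.1395794117930469
side shelf cloud 0.58 2325 [[0.517, 0.027, -0.001], [0.598, 0.194, 0.094], [0.693, 0.402, 0.134]]
  top rect 605.6842041015625 215.46249389648438 145.44680786132812 390.128173828125 8.208878517150879 z 0.09433542565187408
  plane [0.0179 0.0177 0.0943]
```

View pics/a.png

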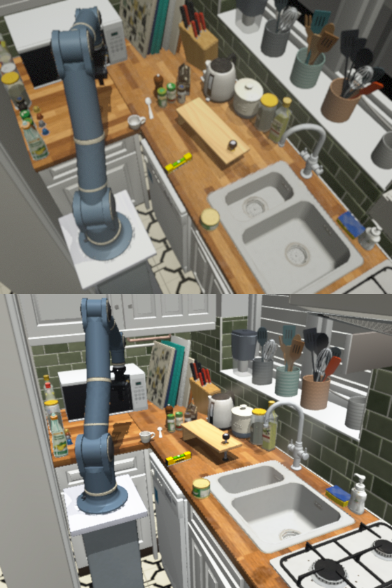

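The picture shows the shelf right of centre (scene ≈(300,182) in camera pixels), with the knob at its sink end ≈(331,207) and the yellow level in front ≈(252,232). The measured sizes match what was given: level 139×27 mm, board about 147×388 mm, shelf yaw about 8.4°, slope about 1°.

```bash
cat >> h.py <<'E'
from scipy.spatial.transform import Rotation as R
np.set_printoptions(precision=4,suppress=True)
def rel(p,yawy,tilt=None):
    """shift cm / rotvec to TCP p, tool down, tool y at heading yawy deg; tilt: world rotvec applied after"""
    s=env.get_state();Rc=s["ee_rot"];a=np.radians(yawy);y=np.array([np.cos(a),np.sin(a),0]);z=np.array([0,0,-1.])
    T=np.stack([np.cross(y,z),y,z],1)
    if tilt is not None:T=R.from_rotvec(tilt).as_matrix()@T
    print("shift",(Rc.T@(np.array(p)-s["tool_pos"])*100).round(2),"rot",R.from_matrix(Rc.T@T).as_rotvec().round(3),"t",s["time"])
E
python3 - <<'E'
from h import *
im=optics.get_image("scene");P=cloud(im,np.ones((420,560),bool))
for n,c in(("knob",(.626,.07)),("mid",(.606,.218)),("lev",(.405,.16))):
    d=np.hypot(P[:,0]-c[0],P[:,1]-c[1])
    for z in(.05,.11,.15,.18): 
        Q=P[(P[:,2]>z)&(d<.25)]; dq=np.hypot(Q[:,0]-c[0],Q[:,1]-c[1])
        if len(Q):
            i=np.argsort(dq)[len(dq)//50];print(n,z,len(Q),dq.min(),dq[i],Q[i])
rel((.405,.1615,.12),99.7)
E
```

```text
knob 0.05 4721 0.0004105637244422126 0.012870770354499461 [0.6174 0.0796 0.1405]
knob 0.11 1121 0.0004105637244422126 0.00910302497130284 [0.6234 0.0613 0.1434]
knob 0.15 738 0.177717016450559 0.1821258593165421 [ 0.7465 -0.0666  0.2511]
knob 0.18 534 0.177717016450559 0.1815148794789304 [ 0.7507 -0.0619  0.2477]
mid 0.05 5591 0.002487989462048516 0.021808439650855917 [0.6165 0.1989 0.1018]
mid 0.11 868 0.12514125550728955 0.13455967278101588 [0.6164 0.0838 0.1411]
mid 0.15 270 0.20328464917109942 0.21025116496024684 [0.8047 0.2867 0.1552]
mid 0.18 34 0.23703005076926165 0.23703005076926165 [0.8406 0.184  0.1821]
lev 0.05 2858 0.13479721079683052 0.14249014218226702 [0.5372 0.2131 0.1012]
lev 0.11 216 0.21821315655829537 0.2204589696536774 [0.6125 0.0856 0.1214]
lev 0.15 97 0.24224403213924448 0.2426901235884159 [0.1702 0.2212 0.7258]
lev 0.18 97 0.24224403213924448 0.2426901235884159 [0.1702 0.2212 0.7258]
shift [-31.51 -37.36  10.25] rot [ 0.    -0.    -0.553] t 1.05
```

Emit:
{"api": "play_rows", "payload": {"rows": [-8,-9.5,2,0,0,-0.15,0,-16,-19,4,0,0,-0.3,0,-24,-28,7,0,0,-0.45,0,-31.5,-37.4,10,0,0,-0.553,0,-31.5,-37.4,10,0,0,-0.553,0,-31.5,-37.4,10,0,0,-0.553,0,-31.5,-37.4,10,0,0,-0.553,0,-31.5,-37.4,10,0,0,-0.553,0,-31.5,-37.4,10,0,0,-0.553,0,-31.5,-37.4,10,0,0,-0.553,0,-31.5,-37.4,10,0,0,-0.553,0,-31.5,-37.4,10,0,0,-0.553,0,-31.5,-37.4,10,0,0,-0.553,0,-31.5,-37.4,10,0,0,-0.553,0,-31.5,-37.4,10,0,0,-0.553,0,-31.5,-37.4,10,0,0,-0.553,0,-31.5,-37.4,10,0,0,-0.553,0,-31.5,-37.4,10,0,0,-0.553,0], "squeeze": 25}}

```text
time: 2.55
tool_pos: [0.4046, 0.1626, 0.1228]
ee_rot: [[-0.985, -0.171, 0.0], [-0.171, 0.985, 0.001], [-0.001, 0.001, -1.0]]
force: [-0.5, 0.9, -0.3]
gripper_width: 0.0871
grip_force: 0.0
```

Run:
```python
from h import *
im=optics.get_image("wrist");save(im,"w1");s=env.get_state();print(s["tool_pos"],s["ee_rot"])
P=cloud(im,np.ones((420,560),bool));f=im["frame"][im["depth"]>0].astype(int)
m=(P[:,2]>.03)&(P[:,2]<.042)&(np.hypot(P[:,0]-.405,P[:,1]-.16)<.1)
(cx,cy),w,a=cv2.minAreaRect(P[m,:2].astype(np.float32)*1000);print(cx,cy,w,a,m.sum(),np.median(P[m,2]))
rel((cx/1000,cy/1000,.012),99.7)
```

```text
[0.4046 0.1623 0.1227] [[-0.9853 -0.1707  0.0003]
 [-0.1707  0.9853  0.0005]
 [-0.0003  0.0004 -1.    ]]
393.7942199707031 162.1779327392578 (112.74502563476562, 23.637184143066406) 9.051810264587402 3608 0.03566406820856419
shift [ 1.07  0.16 11.07] rot [0.    0.    0.002] t 2.6
```

View pics/w1.png

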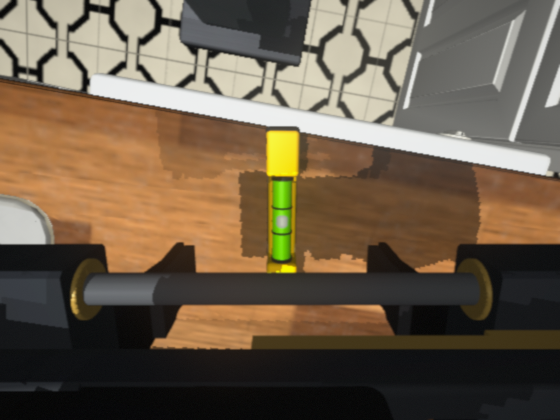

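The picture shows the level between the fingers, its vial at about (282,220) and its axis nearly vertical in the image. The measured axis is 9° and the top is at 35.7 mm, so I'll descend and grip.

Emit:
{"api": "play_rows", "payload": {"rows": [-0.1,0.15,3,0,0,0.01,0,-0.1,0.15,6,0,0,0.01,0,-0.1,0.15,9,0,0,0.01,0,-0.1,0.15,10,0,0,0.01,0,-0.1,0.15,11,0,0,0.01,0,-0.1,0.15,11,0,0,0.01,0,-0.1,0.15,11,0,0,0.01,60,-0.1,0.15,11,0,0,0.01,120,-0.1,0.15,11,0,0,0.01,180,-0.1,0.15,11,0,0,0.01,255,-0.1,0.15,11,0,0,0.01,255,-0.1,0.15,11,0,0,0.01,255,-0.1,0.15,11,0,0,0.01,255,-0.1,0.15,11,0,0,0.01,255,-0.1,0.15,11,0,0,0.01,255,-0.1,0.15,11,0,0,0.01,255], "squeeze": 25}}

```text
time: 3.93
tool_pos: [0.4055, 0.1628, 0.0125]
ee_rot: [[-0.987, -0.158, -0.0], [-0.158, 0.987, 0.0], [0.0, 0.0, -1.0]]
force: [0.7, 0.3, -0.8]
gripper_width: 0.0281
grip_force: 0.0
```

Emit:
{"api": "play_rows", "payload": {"rows": [0,0,0,0,0,0,255,0,0,0,0,0,0,255,0,0,0,0,0,0,255,0,0,-1,0,0,0,255,0,0,-4,0,0,0,255,0,0,-8,0,0,0,255,0,0,-12,0,0,0,255,0,0,-16,0,0,0,255,0,0,-16,0,0,0,255,0,0,-16,0,0,0,255]}}

```text
time: 4.77
tool_pos: [0.4065, 0.1633, 0.1743]
ee_rot: [[-0.987, -0.158, 0.004], [-0.158, 0.987, 0.002], [-0.005, 0.002, -1.0]]
force: [-0.2, -0.0, -3.1]
gripper_width: 0.024
grip_force: 25.0
```

Run:
```python
from h import *
s=env.get_state();print(s["gripper_width"],s["grip_force"],s["tool_pos"],s["force"])
rel((.606,.2175,.14),8.4)
im=optics.get_image("scene")
for r in optics.outline_of("scene","level")[:1]:
    P=cloud(im,r["region"]);print(r["confidence"],np.percentile(P,[5,50,95],axis=0))
a=[]
for c in("scene","side"):
    im=optics.get_image(c);P=cloud(im,np.ones((420,560),bool))
    d=np.array([-np.sin(np.radians(8.4)),np.cos(np.radians(8.4))]);e=np.array([d[1],-d[0]]);q=P[:,:2]-[.6057,.217]
    u,v=q@e,q@d;m=(P[:,2]>.085)&(P[:,2]<.11)&(abs(u)<.09)&(abs(v)<.21)
    print(c,np.percentile(u[m],[1,99]),np.percentile(v[m],[1,99]));m&=(abs(u)<.06)&(abs(v)<.18)
    print(np.linalg.lstsq(np.c_[u[m],v[m],np.ones(m.sum())],P[m,2],rcond=None)[0])
    k=(P[:,2]>.125)&(P[:,2]<.16)&(np.hypot(P[:,0]-.626,P[:,1]-.07)<.035);K=P[k];print("knob",k.sum(),K.min(0),K.max(0),np.median(K[K[:,2]>K[:,2].max()-.01],axis=0))
```

```text
0.024032170102102342 24.995613363571465 [0.4065 0.1633 0.1743] [-0.1946 -0.0365 -3.0876]
shift [-20.54   2.19   3.53] rot [0.005 0.002 1.583] t 4.7667
0.54 [[0.3391 0.1408 0.1662]
 [0.3622 0.1491 0.189 ]
 [0.3903 0.163  0.2   ]]
scene [-0.0699  0.0695] [-0.1864  0.1835]
[-0.0012  0.0137  0.0967]
knob 127 [0.607  0.0552 0.1254] [0.6459 0.0926 0.1472] [0.6261 0.0752 0.141 ]
side [-0.0708  0.0688] [-0.1902  0.1799]
[0.0009 0.0119 0.0951]
knob 76 [0.608  0.0509 0.1251] [0.6424 0.0914 0.1425] [0.6261 0.0687 0.1393]
```

Emit:
{"api": "play_rows", "payload": {"rows": [-1,0,0,0,0,0.12,255,-3,0.2,0,0,0,0.24,255,-5,0.4,0,0,0,0.36,255,-7,0.6,0,0,0,0.48,255,-9,0.8,0,0,0,0.6,255,-11,1,0,0,0,0.72,255,-13,1.1,0,0,0,0.84,255,-15,1.3,0,0,0,0.96,255,-17,1.5,0,0,0,1.08,255,-18.5,1.6,0,0,0,1.2,255,-19.5,1.7,0,0,0,1.32,255,-20.4,1.8,0,0,0,1.44,255,-20.4,1.8,1,0,0,1.54,255,-20.4,1.8,2,0,0,1.583,255,-20.4,1.8,3,0,0,1.583,255,-20.4,1.8,3,0,0,1.583,255,-20.4,1.8,3,0,0,1.583,255,-20.4,1.8,3,0,0,1.583,255]}}

```text
time: 6.47
tool_pos: [0.604, 0.2129, 0.1422]
ee_rot: [[-0.147, 0.989, -0.001], [0.989, 0.147, -0.0], [-0.0, -0.001, -1.0]]
force: [-0.3, 0.4, -1.9]
gripper_width: 0.0236
grip_force: 25.0
```

Run:
```python
from h import *
s=env.get_state();print(s["tool_pos"],s["force"],s["ee_rot"])
rel((.6055,.214,.112),8.4,(.0128,.0019,0))
```

```text
[0.604  0.2129 0.1422] [-0.2573  0.4346 -1.9134] [[-0.1471  0.9891 -0.0005]
 [ 0.9891  0.1471 -0.0002]
 [-0.0002 -0.0005 -1.    ]]
shift [0.09 0.16 3.02] rot [-0.001  0.013  0.001] t 6.4667
```

Emit:
{"api": "play_rows", "payload": {"rows": [0.1,0.15,1,0,0.013,0,255,0.1,0.15,2,0,0.013,0,255,0.1,0.15,2.6,0,0.013,0,255,0.1,0.15,2.9,0,0.013,0,255,0.1,0.15,3.0,0,0.013,0,255,0.1,0.15,3.1,0,0.013,0,255,0.1,0.15,3.1,0,0.013,0,255,0.1,0.15,3.1,0,0.013,0,255]}}

```text
time: 7.13
tool_pos: [0.6056, 0.2143, 0.1119]
ee_rot: [[-0.147, 0.989, -0.001], [0.989, 0.147, 0.013], [0.013, 0.001, -1.0]]
force: [-0.2, 0.3, -1.8]
gripper_width: 0.0237
grip_force: 25.0
```

Emit:
{"api": "play_rows", "payload": {"rows": [0,0,0.1,0,0,0,255,0,0,0.2,0,0,0,255,0,0,0.3,0,0,0,255,0,0,0.35,0,0,0,255,0,0,0.35,0,0,0,255]}}

```text
time: 7.55
tool_pos: [0.6058, 0.2143, 0.1101]
ee_rot: [[-0.146, 0.989, -0.001], [0.989, 0.146, 0.014], [0.014, 0.001, -1.0]]
force: [-3.2, -2.2, 8.4]
gripper_width: 0.0235
grip_force: 25.0
```

Emit:
{"api": "play_rows", "payload": {"rows": [0,0,0.1,0,0,0,255,0,0,0.2,0,0,0,255,0,0,0.3,0,0,0,255,0,0,0.3,0,0,0,255,0,0,0.3,0,0,0,255,0,0,0.3,0,0,0,255], "squeeze": 45}}

```text
time: 8.05
tool_pos: [0.6059, 0.2144, 0.11]
ee_rot: [[-0.146, 0.989, -0.001], [0.989, 0.146, 0.015], [0.015, 0.001, -1.0]]
force: [-8.2, -3.7, 23.2]
gripper_width: 0.0237
grip_force: 45.0
```

Emit:
{"api": "play_rows", "payload": {"rows": [0,0,0.15,0,0,0,255,0,0,0.15,0,0,0,255,0,0,0.15,0,0,0,255,0,0,0.15,0,0,0,255,0,0,0.15,0,0,0,255,0,0,0.15,0,0,0,255]}}

```text
time: 8.55
tool_pos: [0.6059, 0.2143, 0.11]
ee_rot: [[-0.146, 0.989, -0.001], [0.989, 0.146, 0.016], [0.016, 0.001, -1.0]]
force: [-10.9, -3.7, 30.0]
gripper_width: 0.0237
grip_force: 45.0
```

Emit:
{"api": "play_rows", "payload": {"rows": [0,0,-0.15,0,0,0,255,0,0,-0.3,0,0,0,255,0,0,-0.4,0,0,0,255,0,0,-0.45,0,0,0,255,0,0,-0.45,0,0,0,255]}}

```text
time: 8.97
tool_pos: [0.6058, 0.2143, 0.1101]
ee_rot: [[-0.146, 0.989, -0.001], [0.989, 0.146, 0.014], [0.014, 0.001, -1.0]]
force: [-3.0, -2.3, 7.5]
gripper_width: 0.0236
grip_force: 45.0
```

Emit:
{"api": "play_rows", "payload": {"rows": [0,0,-0.1,0,0,0,255,0,0,-0.15,0,0,0,255,0,0,-0.15,0,0,0,255,0,0,-0.15,0,0,0,180,0,0,-0.15,0,0,0,100,0,0,-0.15,0,0,0,0,0,0,-0.15,0,0,0,0,0,0,-0.15,0,0,0,0,0,0,-0.15,0,0,0,0,0,0,-0.15,0,0,0,0,0,0,-0.15,0,0,0,0,0,0,-2,0,0,0,0,0,0,-5,0,0,0,0,0,0,-8,0,0,0,0,0,0,-10,0,0,0,0,0,0,-10,0,0,0,0]}}

```text
time: 10.3
tool_pos: [0.6085, 0.2135, 0.2135]
ee_rot: [[-0.146, 0.989, 0.007], [0.989, 0.146, 0.017], [0.016, 0.009, -1.0]]
force: [0.6, -0.2, 0.5]
gripper_width: 0.0864
grip_force: 0.0
```

Run:
```python
from h import *
s=env.get_state();print(s["tool_pos"],s["gripper_width"],s["joint_positions"])
im=optics.get_image("wrist");save(im,"w2")
P=cloud(im,np.ones((420,560),bool));d=np.array([-np.sin(np.radians(8.4)),np.cos(np.radians(8.4))]);e=np.array([d[1],-d[0]]);q=P[:,:2]-[.6055,.214]
u,v=q@e,q@d
m=(P[:,2]>.122)&(P[:,2]<.145)&(abs(u)<.03)&(abs(v)<.09)
print(cv2.minAreaRect(P[m,:2].astype(np.float32)*1000),np.median(P[m,2]))
im=optics.get_image("scene");P=cloud(im,np.ones((420,560),bool))
q=P[:,:2]-[.6055,.214];u,v=q@e,q@d
m=(P[:,2]>.085)&(P[:,2]<.11)&(abs(u)<.09)&(abs(v)<.21);print("shelf",np.percentile(u[m],[1,99]),np.percentile(v[m],[1,99]))
k=(P[:,2]>.125)&(P[:,2]<.16)&(np.hypot(P[:,0]-.626,P[:,1]-.07)<.035);K=P[k];print("knob",K.min(0),K.max(0))
save({"frame":cv2.resize(im["frame"][130:260,220:400],None,fx=4,fy=4,interpolation=2)},"s2")
```

```text
[0.6085 0.2135 0.2135] 0.0863549505530617 [-0.6404  0.43    0.3375  1.647  -0.1725  1.0802 -0.1049]
((604.6279907226562, 211.48980712890625), (23.930246353149414, 139.51882934570312), 8.56173038482666) 0.1334261625597925
shelf [-0.0696  0.0697] [-0.1839  0.1889]
knob [0.6072 0.0565 0.1254] [0.6461 0.091  0.1486]
```

View pics/w2.png

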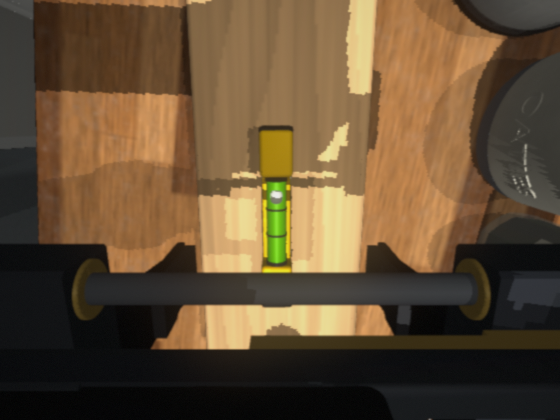

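View pics/s2.png

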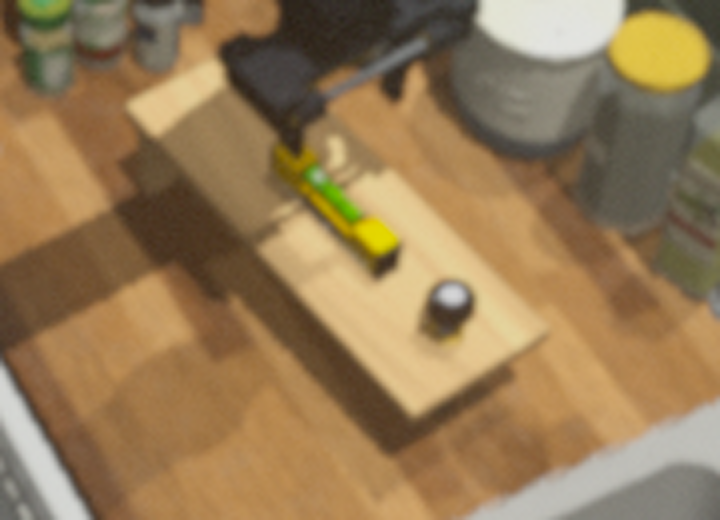

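Bubble (white) sits at (276,195) against the vial's +y end, lines at rows 209 and 235. The level stands on the middle of the board, aligned with it. Next I go over to the knob, wound back about 126° so that the turn ends with the wrist camera facing the level.

Run:
```python
from h import *
rel((.6262,.072,.185),134.4); rel((.6262,.072,.185),8.4)
```

```text
shift [-14.28  -0.05   2.18] rot [ 0.016 -0.006 -2.199] t 10.4
shift [-14.28  -0.05   2.18] rot [ 0.002 -0.014  0.   ] t 10.4
```

Emit:
{"api": "play_rows", "payload": {"rows": [-2,0,0,0,-0.01,-0.12,0,-4,0,0,0,-0.01,-0.24,0,-6,0,0,0,-0.01,-0.36,0,-8,0,0,0,-0.01,-0.48,0,-10,0,0,0,-0.01,-0.6,0,-12,0,0,0,-0.01,-0.72,0,-14.3,0,0,0,-0.01,-0.84,80,-14.3,0,0,0.01,-0.01,-0.96,80,-14.3,0,0,0.01,-0.01,-1.08,80,-14.3,0,0,0.01,-0.01,-1.2,80,-14.3,0,0,0.01,-0.01,-1.32,80,-14.3,0,0,0.01,-0.01,-1.44,80,-14.3,0,0,0.01,-0.01,-1.56,80,-14.3,0,0,0.01,-0.01,-1.68,80,-14.3,0,0.5,0.01,-0.01,-1.8,80,-14.3,0,1,0.01,-0.01,-1.92,80,-14.3,0,1.5,0.01,-0.01,-2.04,80,-14.3,0,2,0.016,-0.006,-2.16,80,-14.3,0,2,0.016,-0.006,-2.199,80,-14.3,0,2,0.016,-0.006,-2.199,80]}}

```text
time: 12.07
tool_pos: [0.6251, 0.0716, 0.1838]
ee_rot: [[-0.714, -0.7, -0.006], [-0.7, 0.714, -0.001], [0.005, 0.003, -1.0]]
force: [-0.2, -0.2, -0.1]
gripper_width: 0.0595
grip_force: 0.0
```

Run:
```python
from h import *
s=env.get_state();print(s["tool_pos"],s["gripper_width"],s["joint_positions"],s["ee_rot"])
rel((.6262,.072,.113),134.4)
im=optics.get_image("wrist")
for t in("knob","knob_center"):
    for r in (optics.outline_of if t=="knob" else optics.place_of)("wrist",t)[:2]: print(t,r["uv"],r["confidence"],world(im,r["uv"]))
```

```text
[0.6251 0.0716 0.1838] 0.05945039258521301 [-0.1113  0.4333 -0.0948  1.6835  0.0462  1.0328  2.1254] [[-0.7137 -0.7004 -0.0057]
 [-0.7004  0.7138 -0.001 ]
 [ 0.0048  0.0033 -1.    ]]
shift [-0.14 -0.07  7.08] rot [ 0.003 -0.005  0.001] t 12.0667
knob [277.8, 242.9] 0.64 [0.6281 0.0739 0.1433]
knob_center [281.2, 240.3] 0.66 [0.6254 0.0743 0.1432]
```

Run:
```python
from h import *
im=optics.get_image("wrist");P=cloud(im,np.ones((420,560),bool))
m=(P[:,2]>.136)&(P[:,2]<.148)&(np.hypot(P[:,0]-.626,P[:,1]-.073)<.026);Q=P[m]
print(m.sum(),np.median(Q[:,2]),cv2.minEnclosingCircle(Q[:,:2].astype(np.float32)*1000),Q.min(0),Q.max(0))
save(im,"w3");b=(P[:,2]>.085)&(P[:,2]<.105)&(np.hypot(P[:,0]-.626,P[:,1]-.073)<.05);print("board",np.median(P[b,2]),b.sum())
```

```text
2451 0.14237046152607255 ((628.12060546875, 76.85741424560547), 19.34893798828125) [0.6092 0.0579 0.136 ] [0.647  0.0956 0.1456]
board 0.09587957943936509 9499
```

View pics/w3.png

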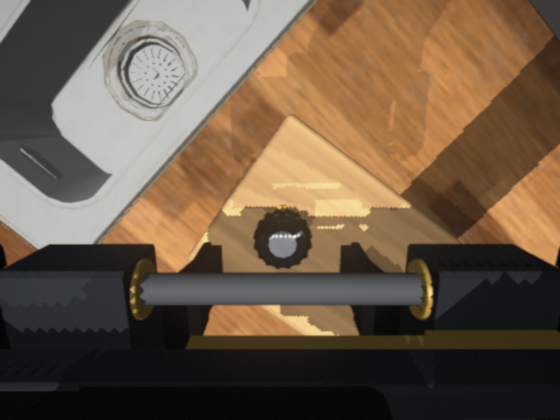

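Knob at (282,238), centred between the fingers (their midpoint is about x=281). Its top is at 142 mm and the board at 96 mm, as expected. I'll descend and close gently first.

Emit:
{"api": "play_rows", "payload": {"rows": [-0.3,0,2,0.003,-0.005,0,80,-0.3,0,4,0.003,-0.005,0,80,-0.3,0,5.5,0.003,-0.005,0,80,-0.3,0,6.5,0.003,-0.005,0,80,-0.3,0,7,0.003,-0.005,0,80,-0.3,0,7,0.003,-0.005,0,80,-0.3,0,7,0.003,-0.005,0,110,-0.3,0,7,0.003,-0.005,0,130,-0.3,0,7,0.003,-0.005,0,150,-0.3,0,7,0.003,-0.005,0,170,-0.3,0,7,0.003,-0.005,0,200,-0.3,0,7,0.003,-0.005,0,255,-0.3,0,7,0.003,-0.005,0,255,-0.3,0,7,0.003,-0.005,0,255], "squeeze": 3}}

```text
time: 13.43
tool_pos: [0.6282, 0.0748, 0.1167]
ee_rot: [[-0.714, -0.7, 0.004], [-0.7, 0.714, 0.002], [-0.004, -0.002, -1.0]]
force: [-3.2, 1.9, 5.1]
gripper_width: 0.036
grip_force: 3.0
```

Emit:
{"api": "play_rows", "payload": {"rows": [0,0.06,0,0,0,0,255,0,0.06,0,0,0,0,255,0,0.06,0,0,0,0,255,0,0.06,0,0,0,0,255]}}

```text
time: 13.77
tool_pos: [0.6281, 0.0748, 0.1163]
ee_rot: [[-0.714, -0.7, 0.004], [-0.7, 0.714, 0.001], [-0.004, -0.002, -1.0]]
force: [-2.5, 3.4, 4.2]
gripper_width: 0.0359
grip_force: 3.0
```

Emit:
{"api": "play_rows", "payload": {"rows": [0,0.1,0,0,0,0,255,0,0.1,0,0,0,0,255,0,0.1,0,0,0,0,255,0,0.1,0,0,0,0,255,0,0.1,0,0,0,0,255,0,0.1,0,0,0,0,255]}}

```text
time: 14.27
tool_pos: [0.6279, 0.0748, 0.1163]
ee_rot: [[-0.714, -0.7, 0.005], [-0.7, 0.714, 0.0], [-0.004, -0.003, -1.0]]
force: [0.1, 1.9, 4.8]
gripper_width: 0.0361
grip_force: 3.0
```

Emit:
{"api": "play_rows", "payload": {"rows": [0,0.03,0,0,0,0,255,0,0.03,0,0,0,0,255,0,0.03,0,0,0,0,255,0,0.03,0,0,0,0.1,255,0,0.03,0,0,0,0.2,255,0,0.03,0,0,0,0.3,255,0,0.03,0,0,0,0.4,255,0,0.03,0,0,0,0.5,255,0,0.03,0,0,0,0.5,255,0,0.03,0,0,0,0.5,255], "squeeze": 30}}

```text
time: 15.1
tool_pos: [0.6273, 0.0761, 0.1163]
ee_rot: [[-0.961, -0.275, 0.005], [-0.275, 0.961, 0.001], [-0.005, -0.0, -1.0]]
force: [0.7, 4.9, 4.7]
gripper_width: 0.0351
grip_force: 30.0
```

Emit:
{"api": "play_rows", "payload": {"rows": [-0.05,0.12,0,0,0,0,255,-0.05,0.12,0,0,0,0,255,-0.05,0.12,0,0,0,0.1,255,-0.05,0.12,0,0,0,0.2,255,-0.05,0.12,0,0,0,0.3,255,-0.05,0.12,0,0,0,0.4,255,-0.05,0.12,0,0,0,0.4,255,-0.05,0.12,0,0,0,0.4,255]}}

```text
time: 15.77
tool_pos: [0.6272, 0.0772, 0.1163]
ee_rot: [[-0.993, 0.122, 0.004], [0.122, 0.993, 0.001], [-0.004, 0.002, -1.0]]
force: [-0.3, 3.8, 5.7]
gripper_width: 0.0351
grip_force: 30.0
```

```bash
cat > shelf.py <<'E'
from h import *
d=np.array([-np.sin(np.radians(8.4)),np.cos(np.radians(8.4))]);e=np.array([d[1],-d[0]])
s=env.get_state();print(s["time"],s["tool_pos"],s["force"],s["moment"],s["joint_positions"][6])
for c in("scene","side"):
    P=cloud(optics.get_image(c),np.ones((420,560),bool));q=P[:,:2]-[.6055,.214];u,v=q@e,q@d
    m=(P[:,2]>.085)&(P[:,2]<.11)&(abs(u)<.09)&(abs(v)<.21);print(c,np.percentile(u[m],[1,99]),np.percentile(v[m],[1,99]))
    m&=(abs(u)>.02)&(abs(u)<.06)&(abs(v)<.18);print(" slope",np.linalg.lstsq(np.c_[u[m],v[m],np.ones(m.sum())],P[m,2],rcond=None)[0],m.sum())
E
python3 shelf.py
```

```text
15.7667 [0.6272 0.0772 0.1163] [-0.3499  3.7536  5.7497] [0.9062 0.1628 0.0034] 1.3275356151567337
scene [-0.0699  0.0683] [-0.1843  0.1901]
 slope [0.0003 0.0098 0.0974] 1613
side [-0.0707  0.0681] [-0.1859  0.1906]
 slope [0.0033 0.0099 0.096 ] 660
```

Emit:
{"api": "play_rows", "payload": {"rows": [0,0.08,0,0,0,0,255,0,0.08,0,0,0,0,255,0,0.08,0,0,0,0.1,255,0,0.08,0,0,0,0.2,255,0,0.08,0,0,0,0.3,255,0,0.08,0,0,0,0.4,255,0,0.08,0,0,0,0.4,255,0,0.08,0,0,0,0.4,255]}}

```text
time: 16.53
tool_pos: [0.6274, 0.0783, 0.1162]
ee_rot: [[-0.867, 0.499, 0.004], [0.499, 0.867, 0.001], [-0.003, 0.003, -1.0]]
force: [0.2, 4.9, 5.7]
gripper_width: 0.0355
grip_force: 30.0
```

```bash
python3 shelf.py
```

```text
16.5333 [0.6274 0.0783 0.1162] [0.1973 4.8947 5.7193] [ 0.8867  0.1297 -0.0034] 0.9804763875307435
scene [-0.0703  0.0692] [-0.1842  0.1911]
 slope [-0.0002  0.01    0.0977] 1721
side [-0.0707  0.0688] [-0.1867  0.1873]
 slope [0.0042 0.0072 0.0962] 664
```

Run:
```python
from h import *
a=[]
for c,(r,q) in(("scene",(110,240)),("side",(120,260))):
    im=optics.get_image(c);a.append(cv2.resize(im["frame"][r:r+140,q:q+190],(570,420),interpolation=2)[:, :395])
save({"frame":np.hstack(a)},"s4")
for t in("level_center","shelf_top","pepper_mill"):
  for c in("scene","side"):
    im=optics.get_image(c)
    for r in optics.place_of(c,t)[:1]:print(t,c,r["uv"],r["confidence"])
```

```text
level_center scene [302.6, 180.9] 0.64
level_center side [300.1, 193.4] 0.74
shelf_top scene [297.0, 317.5] 0.67
shelf_top side [296.6, 198.2] 0.62
pepper_mill side [243.3, 189.8] 0.75
```

View pics/s4.png

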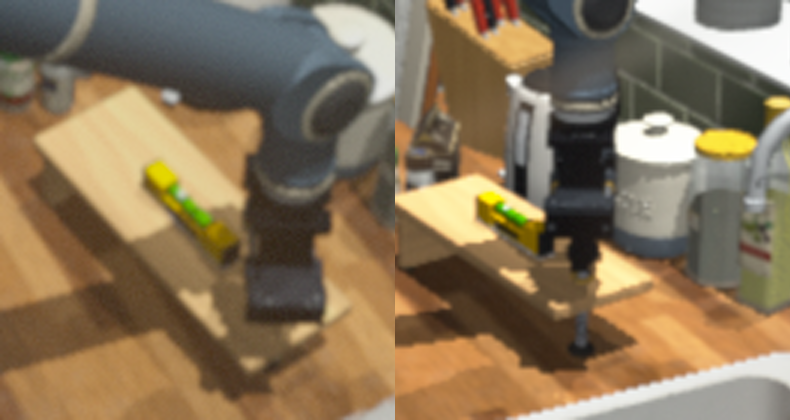

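Arm, knob and level all look clear of other things, and the bubble is moving off its end. I'll check numerically whether the shelf has slid.

```bash
cat > shift.py <<'E'
from h import *
old=cv2.cvtColor(cv2.resize(cv2.imread("pics/s2.png"),None,fx=.25,fy=.25,interpolation=cv2.INTER_AREA),cv2.COLOR_BGR2GRAY)
new=cv2.cvtColor(optics.get_image("scene")["frame"],cv2.COLOR_RGB2GRAY)
def ecc(c0,r0,w,h):
    t=old[r0-130:r0-130+h,c0-220:c0-220+w];n=new[r0:r0+h,c0:c0+w];W=np.eye(2,3,dtype=np.float32)
    try:
        cc,W=cv2.findTransformECC(t,n,W,cv2.MOTION_TRANSLATION,None,None,3);return W[:,2],round(cc,3)
    except cv2.error as x:return "fail"
for n,b in(("leftcorner",(243,145,20,22)),("levelnear",(306,185,16,18)),("nearedge",(296,205,25,25)),("endedge",(320,215,30,25)),("static",(225,185,22,30))):print(n,ecc(*b))
im=optics.get_image("scene");o=world(im,(290,190),1.7)
print("px->world", (world(im,(291,190),1.7)-o)*1000,(world(im,(290,191),1.7)-o)*1000)
E
python3 shift.py
```

```text
leftcorner fail
levelnear fail
nearedge fail
endedge fail
static fail
px->world [ 2.775  -1.476   0.0389] [-1.1556 -2.2227 -1.8987]
```

```bash
sed -i 's/None,None,3)/(3,60,1e-4),None,3)/' shift.py; python3 shift.py
```

```text
leftcorner (array([-0.3608,  0.1746], dtype=float32), 0.935)
levelnear (array([-0.0796, -0.1588], dtype=float32), 0.787)
nearedge (array([-8.9975, -8.4736], dtype=float32), 0.783)
endedge (array([-20.6986,  13.7302], dtype=float32), 0.859)
static fail
px->world [ 2.775  -1.476   0.0389] [-1.1556 -2.2227 -1.8987]
```

Emit:
{"api": "play_rows", "payload": {"rows": [0,0,0,0,0,0,150,0,0,0,0,0,0,80,0,0,0,0,0,0,80,0,0,0,0,0,0,80,0,0,0,0,0,0,80,0,0,0,0,0,0,80], "squeeze": 4}}

```text
time: 18.03
tool_pos: [0.627, 0.0759, 0.1155]
ee_rot: [[-0.865, 0.502, 0.003], [0.502, 0.865, -0.001], [-0.003, 0.001, -1.0]]
force: [-0.2, 0.8, 0.8]
gripper_width: 0.0574
grip_force: 0.0
```

```bash
python3 shift.py|head -2
python3 - <<'E'
from h import *
s=env.get_state();print(s["tool_pos"],s["force"]);R0=s["ee_rot"]
im=optics.get_image("wrist");P=cloud(im,np.ones((420,560),bool))
m=(P[:,2]>.136)&(P[:,2]<.148)&(np.hypot(P[:,0]-.627,P[:,1]-.076)<.03);Q=P[m]
c=cv2.minEnclosingCircle(Q[:,:2].astype(np.float32)*1000);print(m.sum(),c,(np.array([*c[0],0])/1000-s["tool_pos"])@R0*1000)
for f in(optics.outline_of,optics.place_of):print([(r["uv"],r["confidence"]) for r in f("wrist","knob")[:1]])
im2=optics.get_image("side")
for c in("scene","side"):
    im=optics.get_image(c)
    for r in optics.place_of(c,"foot")[:1]:
        print(c,"foot",r["uv"],r["confidence"],world(im,r["uv"]))
save(im and optics.get_image("wrist"),"w5")
E
```

```text
leftcorner (array([-0.3609,  0.174 ], dtype=float32), 0.939)
levelnear (array([-0.0403, -0.3104], dtype=float32), 0.754)
[0.6272 0.0765 0.1158] [ 0.2097 -0.1907  0.696 ]
2437 ((623.7725219726562, 72.56261444091797), 25.249897003173828) [  1.3641  -5.2538 115.8161]
[([283.7, 265.3], 0.76)]
[([280.6, 278.5], 0.72)]
scene foot [245.7, 141.0] 0.17 [0.5534 0.5238 0.0327]
side foot [322.8, 234.7] 0.39 [0.6301 0.0707 0.0097]
```

View pics/w5.png

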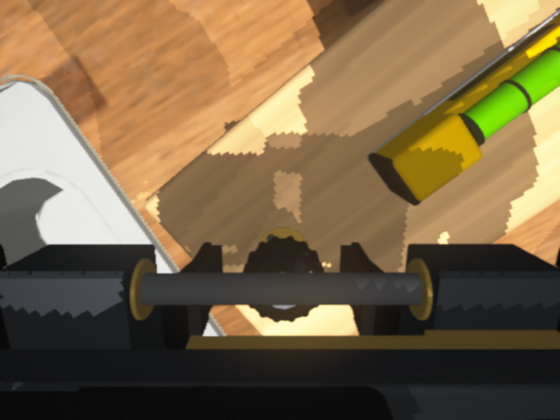

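Knob at about (283,279), fully between the open fingers. Together the grips and the first wrist view put its axis near (0.629, 0.077), so I'm shifting there and regripping.

Emit:
{"api": "play_rows", "payload": {"rows": [-0.13,0.18,0,0,0,0,80,-0.13,0.18,0,0,0,0,80,-0.13,0.18,0,0,0,0,120,-0.13,0.18,0,0,0,0,150,-0.13,0.18,0,0,0,0,180,-0.13,0.18,0,0,0,0,255,-0.13,0.18,0,0,0,0,255,-0.13,0.18,0,0,0,0,255,-0.13,0.18,0,0,0,0,255]}}

```text
time: 19.33
tool_pos: [0.6292, 0.0776, 0.1161]
ee_rot: [[-0.865, 0.501, 0.004], [0.501, 0.865, -0.0], [-0.003, 0.002, -1.0]]
force: [-2.0, -0.6, 1.4]
gripper_width: 0.0358
grip_force: 4.0
```

Emit:
{"api": "play_rows", "payload": {"rows": [0,0,0,0,0,0,255,0,0,0,0,0,0,255,0,0,0,0,0,0.1,255,0,0,0,0,0,0.2,255,0,0,0,0,0,0.3,255,0,0,0,0,0,0.4,255,0,0,0,0,0,0.5,255,0,0,0,0,0,0.5,255,0,0,0,0,0,0.5,255], "squeeze": 30}}

```text
time: 20.08
tool_pos: [0.6293, 0.0781, 0.1161]
ee_rot: [[-0.521, 0.853, 0.004], [0.853, 0.522, -0.0], [-0.002, 0.003, -1.0]]
force: [-0.7, -1.5, 1.2]
gripper_width: 0.0354
grip_force: 30.0
```

Emit:
{"api": "play_rows", "payload": {"rows": [0,0,0,0,0,0.1,255,0,0,0,0,0,0.2,255,0,0,0,0,0,0.3,255,0,0,0,0,0,0.4,255,0,0,0,0,0,0.4,255,0,0,0,0,0,0.4,255,0,0,0,0,0,0.4,255,0,0,0,0,0,0.4,255,0,0,0,0,0,0.4,255,0,0,0,0,0,0.4,255,0,0,0,0,0,0.4,255,0,0,0,0,0,0.4,255,0,0,0,0,0,0.4,255,0,0,0,0,0,0.4,255,0,0,0,0,0,0.4,255,0,0,0,0,0,0.4,255,0,0,0,0,0,0.4,255,0,0,0,0,0,0.4,255]}}

```text
time: 21.58
tool_pos: [0.6294, 0.0783, 0.1161]
ee_rot: [[-0.146, 0.989, 0.004], [0.989, 0.146, 0.001], [0.0, 0.004, -1.0]]
force: [-1.2, 0.3, 1.3]
gripper_width: 0.0352
grip_force: 30.0
```

```bash
python3 shelf.py
python3 - <<'E'
from h import *
im=optics.get_image("wrist");save(im,"w6")
E
```

```text
21.5833 [0.6294 0.0783 0.1161] [-1.194   0.2974  1.2613] [0.0192 0.5856 0.0499] 0.20751365643264535
scene [-0.0698  0.0689] [-0.1839  0.1916]
 slope [-0.0023  0.0044  0.0984] 1621
side [-0.0705  0.0677] [-0.186   0.1879]
 slope [0.0021 0.0035 0.097 ] 601
```

View pics/w6.png

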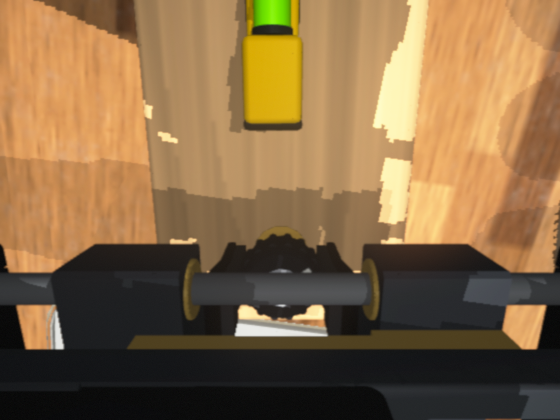

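The wrist view cuts the vial off at the top (level end at (272,80)), so I'll read the bubble along the vial axis in the two fixed cameras.

```bash
cat > bub.py <<'E'
from h import *
import sys
d=np.array([-np.sin(np.radians(8.5)),np.cos(np.radians(8.5))]);e=np.array([d[1],-d[0]])
def prof(c,n=4,ctr=(.605,.2125),z=.135,verbose=True):
    F=0
    for _ in range(n): im=optics.get_image(c);F=F+im["frame"].astype(np.float32)/n
    v=np.arange(-75,76,1.0);u=np.arange(-14,15,2.)
    V,U=np.meshgrid(v,u,indexing="ij");X=np.array(ctr)+V[...,None]/1e3*d+U[...,None]/1e3*e
    X=np.concatenate([X,np.full(V.shape+(1,),z),np.ones(V.shape+(1,))],-1)@im["world_to_cam"].T
    K=im["intrinsics"];px=K[0,0]*X[...,0]/-X[...,2]+K[0,2];py=K[1,1]*-X[...,1]/-X[...,2]+K[1,2]
    return v,u,cv2.remap(F,px.astype(np.float32),py.astype(np.float32),cv2.INTER_CUBIC)
if __name__=="__main__":
    for c in("scene","side"):
        v,u,S=prof(c);np.save(f"S_{c}.npy",S)
        g=S[...,1]-S[...,0];j=np.argmax(g[40:110].max(0)*0+g[40:110].mean(0));print(c,"u*",u[j])
        T=S[:,max(j-1,0):j+2].mean(1)
        for i in range(20,131,3):print(int(v[i]),T[i].astype(int),end="; ")
        print()
E
python3 bub.py
```

```text
scene u* -4.0
-55 [135 109  35]; -52 [156 126   9]; -49 [163 132   0]; -46 [165 134  -1]; -43 [164 133   0]; -40 [159 127   0]; -37 [140 115   6]; -34 [112 115  14]; -31 [ 96 138   8]; -28 [ 96 163   0]; -25 [100 173   0]; -22 [102 176  -2]; -19 [103 174   0]; -16 [ 99 168  -3]; -13 [ 97 160   3]; -10 [ 99 161   3]; -7 [104 169   8]; -4 [114 173  44]; -1 [133 174  95]; 2 [154 176 136]; 5 [164 178 153]; 8 [156 176 143]; 11 [131 171  98]; 14 [111 173  39]; 17 [106 175   2]; 20 [105 174  -3]; 23 [102 172   0]; 26 [102 161   0]; 29 [124 152   2]; 32 [167 163  -1]; 35 [204 190   0]; 38 [223 208   0]; 41 [226 212   0]; 44 [227 213   0]; 47 [227 213   0]; 50 [227 213   0]; 53 [227 213   0]; 
side u* -10.0
-55 [20 19 20]; -52 [18 18 18]; -49 [17 17 16]; -46 [15 15 15]; -43 [13 14 14]; -40 [13 14 14]; -37 [14 15 14]; -34 [13 15 14]; -31 [13 14 14]; -28 [14 15 14]; -25 [14 16 15]; -22 [14 14 15]; -19 [13 14 14]; -16 [13 15 14]; -13 [13 14 14]; -10 [12 13 15]; -7 [12 13 14]; -4 [14 14 14]; -1 [14 16 16]; 2 [18 26 18]; 5 [25 44 15]; 8 [35 75  8]; 11 [ 45 108   2]; 14 [ 56 135   0]; 17 [ 73 147   0]; 20 [103 150   0]; 23 [148 160   0]; 26 [199 188   0]; 29 [238 222   0]; 32 [255 242   0]; 35 [256 243   0]; 38 [253 237   0]; 41 [251 237   0]; 44 [255 240   0]; 47 [256 239  -1]; 50 [251 234  -5]; 53 [250 235  -4];
```

Emit:
{"api": "play_rows", "payload": {"rows": [0,0,0,0,0,0.1,255,0,0,0,0,0,0.2,255,0,0,0,0,0,0.3,255,0,0,0,0,0,0.4,255,0,0,0,0,0,0.5,255,0,0,0,0,0,0.6,255,0,0,0,0,0,0.7,255,0,0,0,0,0,0.8,255,0,0,0,0,0,0.9,255,0,0,0,0,0,1.0,255,0,0,0,0,0,1.0,255]}}

```text
time: 23.05
tool_pos: [0.6296, 0.0787, 0.1161]
ee_rot: [[0.755, 0.656, 0.004], [0.656, -0.755, 0.0], [0.004, 0.003, -1.0]]
force: [-1.2, 1.7, 0.6]
gripper_width: 0.0351
grip_force: 30.0
```

Emit:
{"api": "play_rows", "payload": {"rows": [0,0,0,0,0,0,255,0,0,0,0,0,0,255,0,0,0,0,0,0,255,0,0,0,0,0,0,255,0,0,0,0,0,0,255,0,0,0,0,0,0,255,0,0,0,0,0,0,255,0,0,0,0,0,0,255,0,0,0,0,0,0,255,0,0,0,0,0,0,255,0,0,0,0,0,0,255,0,0,0,0,0,0,255,0,0,0,0,0,0,255,0,0,0,0,0,0,255]}}

```text
time: 24.22
tool_pos: [0.6296, 0.0786, 0.1162]
ee_rot: [[0.754, 0.657, 0.004], [0.657, -0.754, 0.001], [0.004, 0.002, -1.0]]
force: [0.3, 5.7, -0.3]
gripper_width: 0.0351
grip_force: 30.0
```

```bash
cat > b2.py <<'E'
from bub import *
s=env.get_state();print(s["time"],s["tool_pos"],s["force"],s["gripper_width"],s["joint_positions"][6])
v,u,S=prof("scene",6)
g=S[...,1]-S[...,0];j=np.argmax(g[40:110].mean(0));T=S[:,j-1:j+2].mean(1)
b=np.clip(T[:,2]-25,0,None);b[(v<-40)|(v>35)]=0
gr=T[:,1]-T[:,0];x=np.where(gr>10)[0]
ye=T[:,0]+T[:,1]-2*T[:,2];y=np.where(ye>60)[0]
print("u",u[j],"bubble",(b*v).sum()/b.sum(),"sum",b.sum(),"green",v[x[0]],v[x[-1]],"level",v[y[0]],v[y[-1]])
print([(int(v[i]),int(T[i,0]),int(T[i,1]),int(T[i,2])) for i in range(36,110,3)])
E
python3 b2.py
```

```text
24.2167 [0.6296 0.0786 0.1162] [ 0.2503  5.6669 -0.2812] 0.03510640369307242 -0.6337380460434576
u -4.0 bubble -13.182230765953712 sum 1121.439 green -4.0 31.0 level -68.0 75.0
[(-39, 61, 49, 36), (-36, 59, 48, 38), (-33, 62, 51, 40), (-30, 63, 52, 43), (-27, 64, 54, 45), (-24, 65, 56, 46), (-21, 65, 55, 46), (-18, 66, 56, 47), (-15, 66, 56, 47), (-12, 67, 57, 48), (-9, 69, 64, 49), (-6, 79, 84, 55), (-3, 96, 117, 67), (0, 110, 145, 72), (3, 109, 158, 57), (6, 100, 156, 32), (9, 93, 150, 13), (12, 95, 152, 1), (15, 99, 163, -2), (18, 101, 172, -1), (21, 102, 172, 0), (24, 99, 170, -1), (27, 97, 160, 0), (30, 113, 147, 0), (33, 156, 155, 0)]
```

The gripper now hides part of the vial from the scene camera, and what is visible suggests the bubble is near centre. I'll let go of the knob, wind back 1.0 rad to the clear yaw and regrip.

Emit:
{"api": "play_rows", "payload": {"rows": [0,0,0,0,0,0,150,0,0,0,0,0,0,80,0,0,0,0,0,0,80,0,0,0,0,0,0,80,0,0,0,0,0,0,80,0,0,0,0,0,-0.12,80,0,0,0,0,0,-0.24,80,0,0,0,0,0,-0.36,80,0,0,0,0,0,-0.48,80,0,0,0,0,0,-0.6,80,0,0,0,0,0,-0.72,80,0,0,0,0,0,-0.84,80,0,0,0,0,0,-0.96,80,0,0,0,0,0,-1.0,80,0,0,0,0,0,-1.0,80,0,0,0,0,0,-1.0,80,0,0,0,0,0,-1.0,80], "squeeze": 4}}

```text
time: 25.93
tool_pos: [0.6296, 0.0775, 0.1162]
ee_rot: [[-0.144, 0.99, 0.004], [0.99, 0.144, -0.0], [-0.001, 0.004, -1.0]]
force: [0.5, -0.3, -0.3]
gripper_width: 0.0597
grip_force: 0.0
```

```bash
python3 b2.py; python3 shift.py|head -2
```

```text
25.9333 [0.6296 0.0775 0.1162] [ 0.5151 -0.3439 -0.3125] 0.059677316240358304 0.20578944722580303
u -4.0 bubble -3.165056454362209 sum 963.2025 green -32.0 31.0 level -59.0 75.0
[(-39, 158, 127, 0), (-36, 142, 117, 3), (-33, 116, 120, 9), (-30, 98, 143, 2), (-27, 96, 164, 0), (-24, 99, 171, -1), (-21, 100, 173, 0), (-18, 101, 171, -1), (-15, 97, 164, -2), (-12, 98, 152, 28), (-9, 109, 145, 69), (-6, 126, 151, 98), (-3, 135, 157, 109), (0, 128, 160, 94), (3, 114, 162, 64), (6, 101, 157, 28), (9, 95, 150, 13), (12, 97, 154, 3), (15, 100, 164, -2), (18, 102, 171, -1), (21, 103, 173, 0), (24, 99, 170, -1), (27, 99, 160, 0), (30, 114, 147, 2), (33, 156, 155, 0)]
leftcorner (array([-0.4789,  0.0609], dtype=float32), 0.923)
levelnear fail
```

The bubble is now fully visible at about −3 mm in my coordinates, and the line centre is about −1, so it is already between the lines. I'll regrip, bear down and let it settle.

Emit:
{"api": "play_rows", "payload": {"rows": [0.05,0,0,0,0,0,120,0.05,0,0,0,0,0,150,0.05,0,0,0,0,0,180,0.05,0,0,0,0,0,255,0.05,0,0,0,0,0,255,0.05,0,0,0,0,0,255,0.05,0,0,0,0,0,255]}}

```text
time: 26.92
tool_pos: [0.6293, 0.0786, 0.1162]
ee_rot: [[-0.146, 0.989, 0.004], [0.989, 0.146, 0.0], [-0.0, 0.004, -1.0]]
force: [-0.4, -0.3, -0.1]
gripper_width: 0.0356
grip_force: 4.0
```

Emit:
{"api": "play_rows", "payload": {"rows": [0,0,0,0,0,0,255,0,0,0,0,0,0,255,0,0,0,0,0,0,255,0,0,0.1,0,0,0,255,0,0,0.2,0,0,0,255,0,0,0.3,0,0,0,255,0,0,0.4,0,0,0,255,0,0,0.4,0,0,0,255,0,0,0.4,0,0,0,255,0,0,0.4,0,0,0,255], "squeeze": 55}}

```text
time: 27.75
tool_pos: [0.6303, 0.0786, 0.1159]
ee_rot: [[-0.145, 0.989, 0.006], [0.989, 0.145, 0.002], [0.001, 0.006, -1.0]]
force: [-6.7, 0.2, 20.5]
gripper_width: 0.0352
grip_force: 55.0
```

Emit:
{"api": "play_rows", "payload": {"rows": [0,-0.05,0.05,0,0,0,255,0,-0.1,0.1,0,0,0,255,0,-0.14,0.1,0,0,0,255,0,-0.14,0.1,0,0,0,255,0,-0.14,0.1,0,0,0,255,0,-0.14,0.1,0,0,0,255,0,-0.14,0.1,0,0,0,255,0,-0.14,0.1,0,0,0,255,0,-0.14,0.1,0,0,0,255,0,-0.14,0.1,0,0,0,255,0,-0.14,0.1,0,0,0,255,0,-0.14,0.1,0,0,0,255,0,-0.14,0.1,0,0,0,255,0,-0.14,0.1,0,0,0,255,0,-0.14,0.1,0,0,0,255,0,-0.14,0.1,0,0,0,255,0,-0.14,0.1,0,0,0,255,0,-0.14,0.1,0,0,0,255]}}

```text
time: 29.25
tool_pos: [0.63, 0.0786, 0.1159]
ee_rot: [[-0.145, 0.989, 0.009], [0.989, 0.145, 0.003], [0.002, 0.009, -1.0]]
force: [-5.5, -0.6, 22.7]
gripper_width: 0.0348
grip_force: 55.0
```

```bash
python3 b2.py; python3 shift.py|head -2
```

```text
29.25 [0.63   0.0786 0.1159] [-5.5065 -0.6125 22.7126] 0.034754460785411945 0.20847048571526258
u -4.0 bubble -1.9386756606755382 sum 853.0272 green -32.0 31.0 level -59.0 75.0
[(-39, 158, 126, 0), (-36, 141, 116, 4), (-33, 116, 119, 9), (-30, 97, 141, 3), (-27, 95, 162, -1), (-24, 98, 169, -1), (-21, 99, 170, -1), (-18, 98, 168, -1), (-15, 95, 161, -2), (-12, 95, 150, 18), (-9, 102, 144, 50), (-6, 118, 150, 80), (-3, 129, 155, 98), (0, 127, 157, 94), (3, 116, 158, 71), (6, 103, 154, 40), (9, 95, 150, 15), (12, 97, 154, 2), (15, 100, 164, -2), (18, 102, 170, 0), (21, 102, 170, 0), (24, 99, 167, -1), (27, 98, 154, 1), (30, 116, 141, 3), (33, 161, 153, 0)]
leftcorner (array([-0.3593, -0.0016], dtype=float32), 0.934)
levelnear fail
```

Emit:
{"api": "play_rows", "payload": {"rows": [0,-0.05,0,0,0,-0.06,255,0,-0.1,0,0,0,-0.12,255,0,-0.1,0,0,0,-0.12,255,0,-0.1,0,0,0,-0.12,255,0,-0.1,0,0,0,-0.12,255,0,-0.1,0,0,0,-0.12,255,0,-0.1,0,0,0,-0.12,255,0,-0.1,0,0,0,-0.12,255,0,-0.1,0,0,0,-0.12,255,0,-0.1,0,0,0,-0.12,255,0,-0.1,0,0,0,-0.12,255,0,-0.1,0,0,0,-0.12,255,0,-0.1,0,0,0,-0.12,255,0,-0.1,0,0,0,-0.12,255,0,-0.1,0,0,0,-0.12,255,0,-0.1,0,0,0,-0.12,255,0,-0.1,0,0,0,-0.12,255,0,-0.1,0,0,0,-0.12,255,0,-0.1,0,0,0,-0.12,255,0,-0.1,0,0,0,-0.12,255]}}

```text
time: 31.32
tool_pos: [0.6296, 0.0785, 0.1159]
ee_rot: [[-0.263, 0.965, 0.01], [0.965, 0.263, 0.003], [-0.0, 0.01, -1.0]]
force: [-4.4, 0.8, 21.5]
gripper_width: 0.0349
grip_force: 55.0
```

```bash
python3 b2.py|head -2
python3 - <<'E'
from h import *
F=np.mean([optics.get_image("scene")["frame"] for _ in range(4)],0).astype(np.uint8)
save({"frame":cv2.resize(F[140:220,250:350],(800,640)[::1] and (750,600),interpolation=cv2.INTER_CUBIC)},"s7")
E
```

```text
31.3167 [0.6296 0.0785 0.1159] [-4.3815  0.7807 21.4727] 0.034905472904362744 0.31018985737722304
u -4.0 bubble -2.604184022604768 sum 1037.3086 green -32.0 31.0 level -65.0 75.0
```

View pics/s7.png

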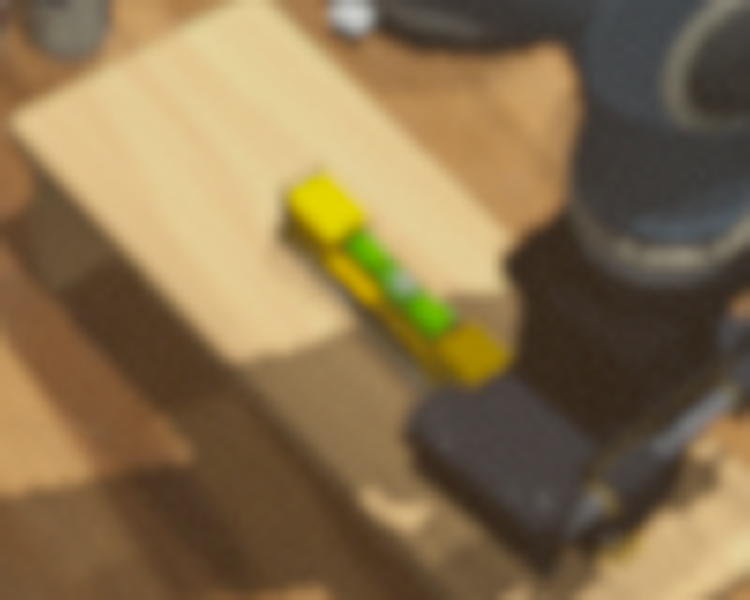

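The zoomed view shows the bubble at (403,285) in the middle of the green vial, whose centre is about (402,283). One more numeric check, using the half-height edges.

```bash
cat > b3.py <<'E'
from bub import *
def cross(v,y,h,up):
    i=[k for k in range(len(y)-1) if ((y[k]<h<=y[k+1]) if up else (y[k]>=h>y[k+1]))]
    k=i[0] if up else i[-1];return v[k]+(h-y[k])/(y[k+1]-y[k])
for _ in range(3):
    v,u,S=prof("scene",5)
    o=[]
    for j in(4,5,6):
        T=S[:,j];m=(v>-28)&(v<28);b=T[m,2];h=b.max()/2
        g=(T[:,1]-T[:,0]);gm=g.max()
        l,r=cross(v[m],b,h,True),cross(v[m],b,h,False)
        Rr=T[:,0];le=cross(v[(v<-25)],-Rr[v<-25],-(np.median(Rr[(v>-48)&(v<-42)])+np.median(Rr[(v>-26)&(v<-20)]))/2,True)
        ri=cross(v[v>22],Rr[v>22],(np.median(Rr[(v>42)&(v<50)])+np.median(Rr[(v>18)&(v<25)]))/2,True)
        o.append((u[j],round((l+r)/2,2),round(r-l,1),"vial",round(le,1),round(ri,1)))
    print(o)
print(T[m][::2].astype(int).tolist());print(env.get_state()["force"])
E
python3 b3.py
```

```text
[(np.float64(-6.0), np.float64(-3.01), np.float64(14.2), 'vial', np.float64(-34.8), np.float64(33.0)), (np.float64(-4.0), np.float64(-2.55), np.float64(14.7), 'vial', np.float64(-34.8), np.float64(33.4)), (np.float64(-2.0), np.float64(-2.38), np.float64(15.1), 'vial', np.float64(-35.3), np.float64(34.3))]
[(np.float64(-6.0), np.float64(-3.02), np.float64(14.1), 'vial', np.float64(-34.8), np.float64(33.0)), (np.float64(-4.0), np.float64(-2.57), np.float64(14.7), 'vial', np.float64(-34.8), np.float64(33.4)), (np.float64(-2.0), np.float64(-2.35), np.float64(15.3), 'vial', np.float64(-35.4), np.float64(34.3))]
[(np.float64(-6.0), np.float64(-3.06), np.float64(14.1), 'vial', np.float64(-34.8), np.float64(33.0)), (np.float64(-4.0), np.float64(-2.63), np.float64(14.5), 'vial', np.float64(-34.7), np.float64(33.4)), (np.float64(-2.0), np.float64(-2.41), np.float64(15.2), 'vial', np.float64(-35.3), np.float64(34.3))]
[[102, 169, 0], [105, 179, -1], [105, 181, -5], [106, 180, -1], [107, 180, 1], [106, 178, -3], [105, 171, 0], [105, 164, 19], [107, 156, 46], [117, 153, 78], [131, 156, 102], [143, 161, 121], [150, 165, 130], [149, 166, 125], [143, 168, 114], [133, 169, 96], [120, 167, 67], [111, 164, 44], [105, 161, 24], [105, 164, 12], [107, 169, 1], [110, 175, -3], [111, 181, 0], [110, 181, -2], [111, 182, -1], [109, 181, 0], [105, 175, -2], [103, 167, 0]]
[-4.4681 -0.3333 21.3261]
```

Offset is about −1.7 mm, inside the 3 mm tolerance, but I'll trim it with a small counter-clockwise turn.

Emit:
{"api": "play_rows", "payload": {"rows": [0,0,0,0,0,-0.08,255,0,0,0,0,0,-0.16,255,0,0,0,0,0,-0.22,255,0,0,0,0,0,-0.22,255,0,0,0,0,0,-0.22,255,0,0,0,0,0,-0.22,255,0,0,0,0,0,-0.22,255,0,0,0,0,0,-0.22,255,0,0,0,0,0,-0.22,255,0,0,0,0,0,-0.22,255,0,0,0,0,0,-0.22,255,0,0,0,0,0,-0.22,255,0,0,0,0,0,-0.22,255,0,0,0,0,0,-0.22,255,0,0,0,0,0,-0.22,255,0,0,0,0,0,-0.22,255,0,0,0,0,0,-0.22,255,0,0,0,0,0,-0.22,255,0,0,0,0,0,-0.22,255,0,0,0,0,0,-0.22,255]}}

```text
time: 34.23
tool_pos: [0.6296, 0.0784, 0.1159]
ee_rot: [[-0.467, 0.884, 0.01], [0.884, 0.467, 0.002], [-0.003, 0.01, -1.0]]
force: [-4.7, -0.5, 21.4]
gripper_width: 0.0351
grip_force: 55.0
```

Emit:
{"api": "play_rows", "payload": {"rows": [0,0,0,0,0,0,255,0,0,0,0,0,0,255,0,0,0,0,0,0,255,0,0,0,0,0,0,255,0,0,0,0,0,0,255,0,0,0,0,0,0,255]}}

```text
time: 34.73
tool_pos: [0.6296, 0.0784, 0.1159]
ee_rot: [[-0.467, 0.884, 0.01], [0.884, 0.467, 0.002], [-0.003, 0.01, -1.0]]
force: [-4.4, 0.2, 20.7]
gripper_width: 0.0348
grip_force: 55.0
```

```bash
python3 b3.py; python3 shift.py|head -2; python3 shelf.py
```

```text
[(np.float64(-6.0), np.float64(-0.71), np.float64(14.3), 'vial', np.float64(-34.9), np.float64(32.4)), (np.float64(-4.0), np.float64(-0.09), np.float64(15.0), 'vial', np.float64(-34.9), np.float64(32.6)), (np.float64(-2.0), np.float64(0.73), np.float64(15.6), 'vial', np.float64(-35.4), np.float64(33.4))]
[(np.float64(-6.0), np.float64(-0.7), np.float64(14.2), 'vial', np.float64(-34.9), np.float64(32.5)), (np.float64(-4.0), np.float64(-0.18), np.float64(15.1), 'vial', np.float64(-34.8), np.float64(32.6)), (np.float64(-2.0), np.float64(0.65), np.float64(15.7), 'vial', np.float64(-35.4), np.float64(33.4))]
[(np.float64(-6.0), np.float64(-0.84), np.float64(14.2), 'vial', np.float64(-34.9), np.float64(32.4)), (np.float64(-4.0), np.float64(-0.24), np.float64(15.1), 'vial', np.float64(-34.8), np.float64(32.6)), (np.float64(-2.0), np.float64(0.68), np.float64(15.7), 'vial', np.float64(-35.4), np.float64(33.4))]
[[101, 169, 0], [105, 179, -1], [106, 182, -5], [108, 181, -1], [109, 182, 1], [107, 179, -2], [105, 172, 0], [104, 166, 9], [104, 160, 24], [111, 160, 46], [121, 163, 67], [133, 167, 90], [146, 172, 111], [153, 174, 124], [157, 178, 131], [154, 179, 126], [143, 176, 107], [131, 173, 86], [118, 168, 58], [111, 168, 30], [109, 172, 6], [110, 176, -3], [112, 182, 0], [111, 182, -2], [111, 183, 0], [109, 182, 0], [106, 176, -2], [107, 169, -1]]
[-5.1808 -0.3349 21.4224]
leftcorner (array([-0.4258,  0.1172], dtype=float32), 0.932)
levelnear fail
35.5833 [0.6296 0.0784 0.1159] [-5.1623  0.066  22.5499] [-0.1306  1.144  -0.0119] 0.49714062563528577
scene [-0.0699  0.0694] [-0.1832  0.1921]
 slope [-0.0026  0.0013  0.099 ] 1644
side [-0.0706  0.0671] [-0.1864  0.1909]
 slope [-0.0011  0.001   0.0975] 636
```

```bash
python3 -c "
from rig import env
print(env.sign_off())"
```

```text
the job is handed in; nothing more can be done
None
```

The job is handed in after about 36 s: the level stands free on the middle of the board, and the bubble reads within about 1 mm of centre. The gripper still holds the knob (55 N grip) and presses down with about 22 N; the shelf moved no more than 1–2 mm in the camera check, and I saw nothing else disturbed.

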